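# Release a specimen pot from the ratchet clamp

### The job

Release the lidded specimen pot from the bench clamp: push the ball-topped pawl lever over until it stays tipped back with the pawl lifted off the rack, then slide the clamp bar fully back to its stop. Take the pot out, keeping it upright and leaving the card box, timer and dropper vial where they are, and stand it wholly on the brown tray, leaving the clamp open.

Things in the scene. Friction and masses are not known exactly. Their poses are not given: they have to be found in the camera images.
- clamp: Bench ratchet clamp, fixed. Origin: centre of its underside on the counter; x (level) runs along it from the pot to the pawl lever, y across, z up. Base plate x -105 to 110, y -35 to 35, 10 mm thick. V-block (fixed jaw) behind the pot, up to z 30. The jaw's lip (z 67 to 72) overhangs the pot's lid by 10 mm at the start. Pawl pivot (along y) at x 80, z 37.
- clamp_bar (a joint): Sliding clamp bar with jaw, m: 0 = clamped (start), 0.045 = fully back against its stop; grows as the jaw moves along clamp +x, away from the pot. About 3 N of friction, no spring; stays where left. Its toothed rack is locked against sliding back while the pawl is down.
- bar_lug (a point): Centre of the front face (facing the pot, clamp -x) of the upright push lug on the sliding jaw; moves with the bar. Lug 6 mm thick in clamp x, 36 wide in y, z 72 to 104 mm; in front of it the jaw lip (top z 72) reaches 26 mm towards the pot. Free space above lip and pot: a shut gripper can push the lug from there towards clamp +x.
- clamp_pawl (a joint): Pawl with its lever, rad: 0 = pawl down in the rack, lever leaning 32 degrees towards the pot (start); grows as the lever is pushed to clamp +x, lifting the pawl; 1.15 = end stop, leaning 34 degrees the other way. The weighted lever falls over by itself beyond about 0.65 and stays back; before that it falls down again. Takes under 2 N.
- pawl_knob (a point): Centre of the black ball (20 mm diameter) on the 8 mm thick pawl lever, 62 mm from the pivot; about 90 mm above the counter at the start, 99 mm at the top of its arc. At the start there is 52 mm of free space in clamp x between the ball and the back of the push lug.
- pot: White lidded specimen pot, 55 mm high; body 45 mm diameter, lid (fixed on it) 49 mm diameter from z 45 to 55. Origin: centre of its underside, z up. 40 to 90 g. At the start it stands in the clamp at clamp x -62, y 0, 10 mm above the counter. Once the jaw is back it can be gripped by the lid across clamp y and lifted straight up.
- tray: Flat brown tray fixed on the counter, 120 (its x) x 260 (its y) x 14 mm high; origin at the centre of its underside, its flat top is 14 mm above the counter.
- card_box: Bystander: white card box 61 x 91 x 66 mm, origin at centre of underside.
- timer: Bystander: small bench timer 60 x 64 x 23 mm, origin at centre of underside.
- dropper_vial: Bystander: small dropper vial 26 mm diameter, 58 mm high, origin at centre of underside.
- seat (a point): Point on the clamp base under the middle of the pot's place, 10 mm above the counter.
Things that resemble listed ones, but are neither listed nor needed, are in the scene too. What is shaped like the pot but blue or yellow is not meant.

How it is judged:
On the way, in this order (a step that is already met when the one before it is completed fails the run):
1. the pawl is lifted and its lever tipped back while the bar is still forward and the pot in its place (value of joint clamp_pawl above 0.9 rad and value of joint clamp_bar below 0.01 m and horizontal distance between pot and seat below 0.015 m), for 0.2 s.
2. the clamp bar is slid fully back, the pot still standing in the clamp (value of joint clamp_bar above 0.041 m and value of joint clamp_pawl above 0.9 rad and distance between pot and seat below 0.03 m), for 0.2 s.
At the end, for the whole second after the job is handed in: The pot stands upright (within 0.1 rad) and at rest with its foot wholly on the tray (centre within 40 mm of the tray's centre across and 110 mm along, 10 to 18 mm above its underside), the clamp bar is back (over 38 mm of 45) and the pawl lever is tipped back (over 0.9 rad) (x of pot in the frame of tray between -0.04 and 0.04 m and y of pot in the frame of tray between -0.11 and 0.11 m and z of pot in the frame of tray between 0.01 and 0.018 m and angle between pot's own z axis and vertical below 0.1 rad and linear speed of pot below 0.02 m/s and value of joint clamp_bar above 0.038 m and value of joint clamp_pawl above 0.9 rad); the robot touches nothing.
It fails at once if the pot is tipped by more than 0.6 rad (angle between pot's own z axis and vertical above 0.6 rad).
It fails at once if the card box, timer or vial is shifted by more than 30 mm (distance of any of card_box, timer, dropper_vial from where it was at the start of the episode above 0.03 m).
It also fails if it takes over 61 s, if anything falls off the work surface, if the arm or the gripper's body presses on something with over 40 N, if the wrist force passes 120 N, or if a joint passes its speed limit or range.

### The arm

A 7-joint arm with a two-finger parallel gripper is mounted at the origin on a cart in front of the work surface, level with it; the furniture and walls round the work are solid. World frame = base frame: x ahead of the robot, y to its left, z up, the work surface at z = 0. Lengths are in m, angles in rad, forces in N, time in s.
With the tool pointing down it reaches from about 0.4 to 0.85 m from the base axis. Payload 4.5 kg.
Tool frame: the origin (TCP) lies midway between the tips of the shut fingers; the grasp point (between the pads) lies 19 mm behind it; y points along the fingers, z is the direction in which the jaws open and shut, and the axes are right-handed (so a half turn about y gives the same grasp; the last joint's range is limited). The gripper opens to 88 mm and grips with 3 to 60 N. Pads are 18 mm wide; open, the fingers measure 123 mm over their backs; the gripper's body (75 mm by 187 mm) begins 45 mm behind the grasp point.
Start: joints at [1.329, 0.689, -0.195, 1.565, 0.157, 0.902, -0.215], TCP at [0.17, -0.601, 0.2] pointing down, gripper open.
Joint ranges: [-3.01, 3.01], [-0.46, 2.08], [-1.47, 1.51], [0.13, 2.56], [-1, 4.14], [0.04, 2.09], [-2.66, 2.66]. Speed limits (rad/s): [2.57, 2.57, 3.14, 3.14, 3.14, 3.14, 3.14].

### API

Orientations are given as a unit quaternion [x, y, z, w].
In Python, from plant import r, snapshot, get_calibration, job, boxes_of gives the robot as it stands. The module is installed in compiled form; this text tells all that it offers.
- The arm moves only by the shell command python3 -m handwheel 'ROWS' [OPENING] [FORCE]. ROWS is JSON, a list that holds one entry, the list of rows, each a list of 6 numbers: the shift along the tool's x, y, z as a fraction of full scale, then the turn, a rotation vector about the tool's x, y, z as a fraction of full scale. In form: [[[x, y, z, wx, wy, wz], ...]]. A call has 1 to 12 rows; each row is the pose to reach, as a shift and turn from the pose commanded when the call began, along the tool's axes at that moment, turning the shorter way round; what a row does not reach only later rows make up. Full scale, the value 1, is 100 cm for a shift and 180 degrees for a turn. A row lasts 1/12 s, in which the tool goes at most 41.7 mm and 7.16 degrees, less where a joint would pass 70% of its speed; a pose out of reach is approached as far as the arm can. A call with a number of a shift or a turn outside -1 to 1 is refused whole. A call with a gripper value outside its range is refused whole. OPENING is the opening, from -1 (shut) to 1 (fully open), set as the call begins (- or left out, the last holds). The fingers move at their own pace and stop on an object; FORCE is the grip in N (left out, the last holds). Time passes only in rows, so rows that repeat a pose let the fingers close. It gives the time, the measured TCP pose, the force and the opening at its end, in the units of the state.
- r.get_state(): the state, without advancing time (a new reading comes with each control period).
- snapshot(name): name is "scene" or "top" or "wrist"; returns the picture (480x640x3 uint8, red, green, blue); there is no depth.
- get_calibration(name): a dict with "fx", "fy", "cx", "cy" (pixels), "k1" (the pictures are not rectified: a ray, as slopes to the right and down, at radius r is drawn at 1 + k1 r^2 times it, then the intrinsics apply), "T" (4x4, takes a point from camera to world coordinates). Camera axes: x right, y down, z forward; pixel columns grow to the right and rows downward; lengths in m; the calibration is good to about 2 mm. A picture is of the moment at which its call begins: read the wrist's pose just before it. get_calibration takes no time and is no camera call; for the wrist camera it gives the pose at the moment of the call.
- job.finish_job(): hands the job in, once; it reports no verdict.
Trained networks look in the newest picture that a camera, given by its name, has taken for a name from the list of things; names that differ only in an ending like _2 or _b are one class to them, and where a whole thing is asked for, a point or a joint stands for the part that bears it (a point fixed in the world has none). Each returns a list of dicts, best first, with "confidence" (0 to 1); they miss things now and then, are a little off and sometimes report something else, mostly with a low value. They report only what shows in the picture. A call takes as long as a camera call. They do not tell look-alikes from the thing itself.
- boxes_of(thing, camera): "bbox" ([left, top, right, bottom] in pixels, round what is visible of it).
The state is a dict: "clock": time; "q": joint angles; "qd": joint speeds; "joint_torque": joint torques, N m; "tool_pos": TCP position; "eef_rot": TCP orientation; "contact_force": force on the tool from outside, world axes, zero at the start; "moment": the same for the moment, N m; "opening": opening from 0.0 (shut) to 1.0 (fully open).
Only numpy, scipy, OpenCV 4.12 (cv2) and the standard library are available. Lean on these libraries where they do the work, as an engineer would, in place of code of your own. Each camera call takes 0.05 s, during which the arm holds its last target. There are 200 camera calls.

## Working session

There is one attempt and no reset: what is moved stays moved. The work goes in short steps, Python scripts to look and compute and a shell command to move; the robot and the scene stay as the last step left them, time stands still between calls to the robot, and variables do not carry over. Pictures are saved under pics/ and viewed, about 8 in all and at most 12, crops included, and the job is handed in when it is done.

```bash
mkdir -p pics
cat > h.py <<'E'
import numpy as np,cv2
from plant import r,snapshot,get_calibration,job,boxes_of
from scipy.spatial.transform import Rotation as R
def ray(c,u,v):
    K=np.array([[c['fx'],0,c['cx']],[0,c['fy'],c['cy']],[0,0,1]])
    p=cv2.undistortPoints(np.array([[[u,v]]],float),K,np.array([c['k1'],0,0,0,0.]),None,None)[0,0]
    T=np.array(c['T']);return T[:3,3],T[:3,:3]@np.array([p[0],p[1],1])
def at(c,u,v,z):
    o,d=ray(c,u,v);return o+d*(z-o[2])/d[2]
def tri(*crs):
    A=0;b=0
    for c,u,v in crs:
        o,d=ray(c,u,v);d=d/np.linalg.norm(d);P=np.eye(3)-np.outer(d,d);A=A+P;b=b+P@o
    return np.linalg.solve(A,b)
def proj(c,p):
    T=np.array(c['T']);q=T[:3,:3].T@(np.array(p)-T[:3,3]);x=q[:2]/q[2];x=x*(1+c['k1']*(x@x))
    return np.array([c['fx']*x[0]+c['cx'],c['fy']*x[1]+c['cy']])
def save(n,im): cv2.imwrite('pics/'+n+'.png',im[:,:,::-1])
E
python3 - <<'E'
from h import *
for n in('scene','top'):
    save(n+'0',snapshot(n));c=get_calibration(n);print(n,np.round(c['T'],3).tolist(),c['fx'],c['k1'])
    for t in('clamp','bar_lug','pawl_knob','pot','tray','card_box','timer','dropper_vial'):
        print(t,[(np.round(b['bbox']).astype(int).tolist(),round(b['confidence'],2)) for b in boxes_of(t,n)])
s=r.get_state();print(s['clock'],s['tool_pos'],s['eef_rot'],R.from_quat(s['eef_rot']).as_matrix().round(3))
E
```

```text
scene [[0.621, -0.317, 0.716, -0.08], [-0.783, -0.262, 0.563, -0.536], [0.009, -0.911, -0.412, 0.438], [0.0, 0.0, 0.0, 1.0]] 449.97062343885733 -0.015319243335191184
clamp [([366, 251, 466, 342], 0.69), ([383, 284, 412, 324], 0.31)]
bar_lug [([400, 262, 443, 314], 0.68)]
pawl_knob [([430, 256, 448, 289], 0.61)]
pot [([475, 256, 504, 289], 0.95), ([441, 233, 470, 267], 0.79), ([383, 284, 416, 323], 0.71), ([308, 294, 340, 336], 0.66)]
tray [([151, 218, 269, 273], 0.6)]
card_box [([254, 258, 317, 315], 0.61)]
timer [([233, 263, 260, 289], 0.6)]
dropper_vial [([219, 269, 233, 299], 0.93), ([361, 252, 467, 344], 0.23)]
top [[0.014, -0.998, 0.061, 0.497], [-1.0, -0.014, -0.002, -0.026], [0.003, -0.061, -0.998, 1.191], [0.0, 0.0, 0.0, 1.0]] 511.8172061917665 -0.10047130196487729
clamp [([395, 201, 433, 296], 0.63)]
bar_lug [([406, 232, 425, 274], 0.97)]
pawl_knob [([414, 216, 430, 235], 0.58)]
pot [([360, 306, 386, 328], 0.81), ([391, 148, 413, 172], 0.8), ([428, 165, 455, 187], 0.8), ([403, 271, 424, 290], 0.59)]
tray [([171, 212, 226, 323], 0.76), ([405, 223, 427, 272], 0.73)]
card_box [([307, 291, 347, 319], 0.81)]
timer [([266, 276, 299, 311], 0.69)]
dropper_vial [([272, 321, 288, 330], 0.65)]
0.9 [ 0.17021511 -0.60139166  0.20024262] [ 0.09721302 -0.70037235  0.70041245 -0.09721414] [[-0.962  0.     0.272]
 [-0.272 -0.    -0.962]
 [ 0.    -1.     0.   ]]
```

View pics/scene0.png

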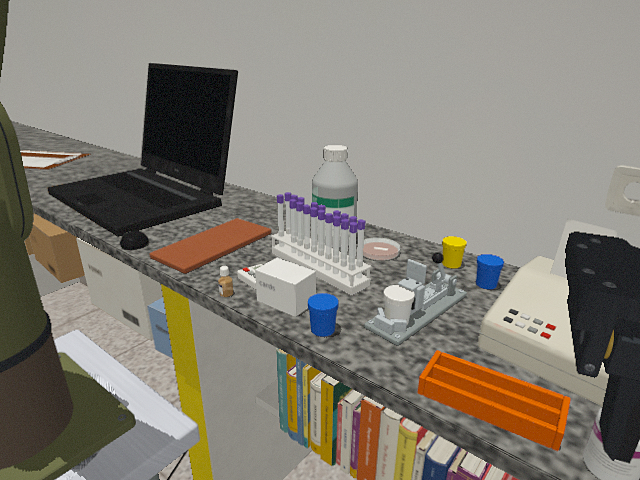

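View pics/top0.png

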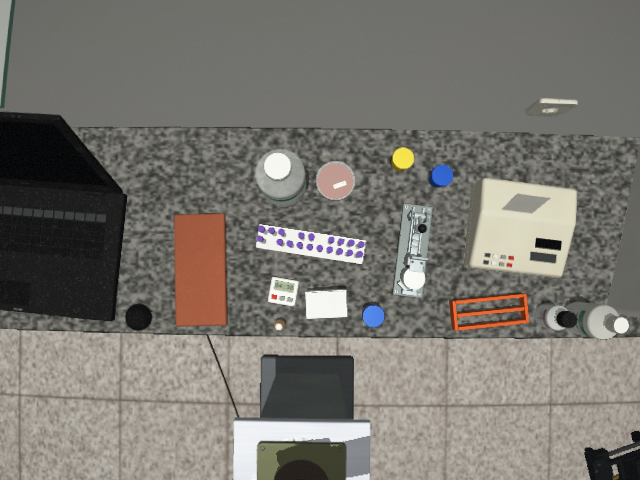

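The white pot stands in the clamp, at scene (398,302) and top (414,279). The look-alikes are blue cups at scene (322,315) and (489,271) and a yellow cup at (453,252). The ball is at scene (437,258), top (422,228), and the tray at top (200,269). Next is one close crop plus the positions.

Run:
```python
from h import *
t=cv2.imread('pics/top0.png')[190:310,370:470];s=cv2.imread('pics/scene0.png')[225:355,350:490]
cv2.imwrite('pics/crop.png',np.hstack([cv2.resize(t,(500,600),interpolation=cv2.INTER_CUBIC)[:520],]))
a=cv2.resize(t,(400,480),interpolation=2);b=cv2.resize(s,(400,371),interpolation=2)
b=np.vstack([b,np.zeros((480-371,400,3),np.uint8)]);cv2.imwrite('pics/crop.png',np.hstack([a,b]))
ct=get_calibration('top');cs=get_calibration('scene')
print('pot lid top',at(ct,414,279,.065),tri((ct,414,279),(cs,398,293)))
print('ball',at(ct,422,228,.09),tri((ct,422,228),(cs,437.5,258)))
for p in((174,214),(224,213),(227,325),(176,326)):print('tray',at(ct,*p,.014))
for n,p,z in(('card',(326,304),.066),('timer',(283,292),.023),('vial',(279,326),.058),('blue',(373,316),.06),('printer',(472,220),.08),('rack',(365,245),.1)):print(n,at(ct,*p,z))
```

```text
pot lid top [ 0.48412067 -0.2465091   0.065     ] [ 0.48356104 -0.24554257  0.06528014]
ball [ 0.59502026 -0.25881444  0.09      ] [ 0.59462254 -0.25812615  0.08903248]
tray [0.62660632 0.30212958 0.014     ]
tray [0.63028542 0.18483239 0.014     ]
tray [0.37236375 0.17210904 0.014     ]
tray [0.36760232 0.29039692 0.014     ]
card [ 0.42714631 -0.05301603  0.066     ]
timer [0.45033102 0.04415441 0.023     ]
vial [0.37683419 0.04969039 0.058     ]
blue [ 0.40161006 -0.15707552  0.06      ]
printer [ 0.61529147 -0.37243471  0.08      ]
rack [ 0.55587442 -0.13401292  0.1       ]
```

View pics/crop.png

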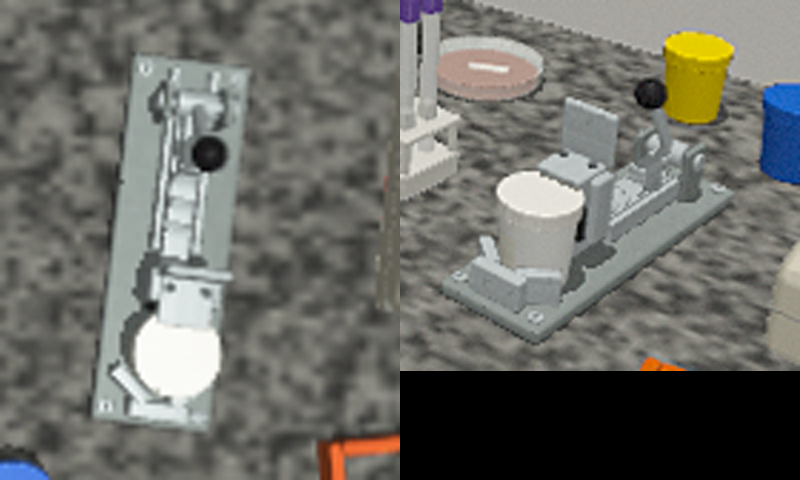

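```bash
cat >> h.py <<'E'
def clampfit():
    ct=get_calibration('top');cs=get_calibration('scene')
    P=[at(ct,u,v,.01)[:2] for u,v in((404.25,203.75),(432.5,207),(393.25,293.75),(422,297.5))]
    return P
E
python3 - <<'E'
from h import *
P=clampfit();ct=get_calibration('top');cs=get_calibration('scene')
c=sum(P)/4;ex=(P[0]+P[1]-P[2]-P[3])/2;print('len',np.linalg.norm(ex),'wid',np.linalg.norm(P[0]-P[1]));a=np.arctan2(ex[1],ex[0])
print('ang',np.degrees(a),'from pot-ball',np.degrees(np.arctan2(-.0126,.111)))
e=np.array([np.cos(a),np.sin(a)]);o=c-.0025*e;print('origin',o)
print('pot pred',o-.062*e,'ball pred',o+.0471*e)
print('tube top',tri((ct,362,244),(cs,361,224)),tri((ct,260,231),(cs,281,199)))
print('printer corner',[at(ct,*p,.1) for p in((483,181),(470,262))])
print('bottle',tri((ct,278,166),(cs,335,150)), 'white bottle',at(ct,622,325,.15))
E
```

```text
len 0.2114695881532389 wid 0.06683890512029124
ang -6.678917835874619 from pot-ball -6.476124538351193
origin [ 0.54750173 -0.254702  ]
pot pred [ 0.4859225  -0.24749107] ball pred [ 0.59428209 -0.26017998]
tube top [ 0.55510298 -0.12316127  0.13011868] [0.57735001 0.09225153 0.12372471]
printer corner [array([ 0.69908085, -0.39158655,  0.1       ]), array([ 0.52225486, -0.36133631,  0.1       ])]
bottle [0.69955534 0.04793552 0.21376657] white bottle [ 0.39127439 -0.67707336  0.15      ]
```

```bash
python3 -m handwheel '[[[0,-0.1,0,0,0,0],[0,-0.1,0,0,0,0],[0,-0.1,0,0,0,0],[-0.467,-0.1,-0.227,0,0.124,0],[-0.467,-0.1,-0.227,0,0.124,0],[-0.467,-0.1,-0.227,0,0.124,0],[-0.467,-0.1,-0.227,0,0.124,0],[-0.467,-0.1,-0.227,0,0.124,0],[-0.467,-0.1,-0.227,0,0.124,0],[-0.467,-0.1,-0.227,0,0.124,0],[-0.467,-0.1,-0.227,0,0.124,0],[-0.467,-0.1,-0.227,0,0.124,0]]]' -1 20
python3 -m handwheel '[[[-0.2,0,-0.09,0,0,0]]]' 2>&1 | head -c 0
python3 - <<'E'
from h import *
s=r.get_state();print(s['clock'],s['tool_pos'],R.from_quat(s['eef_rot']).as_matrix().round(3),s['opening'])
E
```

```text
clock: 1.9
tool_pos: [0.4513, -0.3502, 0.3005]
eef_rot: [-0.04, -0.706, 0.706, 0.04]
contact_force: [-0.1, -0.3, -0.4]
opening: 0.117
1.9833 [ 0.49018183 -0.33503542  0.30075045] [[-0.994 -0.001 -0.111]
 [ 0.111  0.002 -0.994]
 [ 0.001 -1.    -0.002]] 0.0401209371206498
```

```bash
cat >> h.py <<'E'
O=np.array([.5470,-.2542]);A=np.radians(-6.6);E_=np.array([np.cos(A),np.sin(A)]);N_=np.array([-E_[1],E_[0]])
def go(cx,cy,z):
    """print the tool shift to clamp-frame cx,cy at TCP height z, and the turn"""
    s=r.get_state();M=R.from_quat(s['eef_rot']).as_matrix();p=s['tool_pos']
    t=np.r_[O+cx*E_+cy*N_,z];G=np.c_[np.r_[-E_,0],[0,0,-1],np.r_[-N_,0]]
    d=p[:2]-O
    print('now clamp',(d@E_).round(4),(d@N_).round(4),p[2].round(4),'shift',(M.T@(t-p)).round(4),'turn',((R.from_matrix(M.T@G)).as_rotvec()/np.pi).round(4),'t',s['clock'],'F',np.round(s['contact_force'],1))
E
python3 -c "
from h import *
go(.011,0,.2);go(.011,0,.078)"
```

```text
now clamp -0.0472 -0.0868 0.3008 shift [-0.0586  0.1008 -0.0864] turn [0.0005 0.0013 0.0005] t 1.9833 F [ 1.  -1.2 -0.2]
now clamp -0.0472 -0.0868 0.3008 shift [-0.0588  0.2228 -0.0862] turn [0.0005 0.0013 0.0005] t 1.9833 F [ 1.  -1.2 -0.2]
```

```bash
python3 -m handwheel '[[[-0.03,0.05,-0.05,0,0.001,0],[-0.055,0.1,-0.085,0,0.001,0],[-0.055,0.1,-0.085,0,0.001,0],[-0.055,0.1,-0.085,0,0.001,0],[-0.055,0.1,-0.085,0,0.001,0],[-0.055,0.1,-0.085,0,0.001,0]]]'
python3 - <<'E'
from h import *
go(.011,0,.078)
c=get_calibration('wrist');im=snapshot('wrist');save('w1',im)
for n,p in(('ball',(.0471,0,.0896)),('lugtopF',(-.021,0,.104)),('pot',(-.062,0,.065)),('b1',(.11,.035,.01)),('b2',(.11,-.035,.01))):
    q=np.r_[O+p[0]*E_+p[1]*N_,p[2]];print(n,proj(c,q).round(1))
for t in('pawl_knob','bar_lug','pot'):print(t,[(np.round(b['bbox']).astype(int).tolist(),round(b['confidence'],2)) for b in boxes_of(t,'wrist')])
E
```

```text
clock: 2.48
tool_pos: [0.5536, -0.2619, 0.2005]
eef_rot: [-0.041, -0.706, 0.706, 0.042]
contact_force: [0.2, -0.0, 0.3]
opening: 0.005
now clamp 0.0074 -0.0069 0.2005 shift [-0.0037  0.1225 -0.007 ] turn [-0.0004 -0.0005  0.0003] t 2.4833 F [ 0.2 -0.   0.3]
ball [315.4 173.1]
lugtopF [315.8 256.2]
pot [316.9 281.2]
b1 [281.5 100.1]
b2 [351.6  99.9]
pawl_knob [([299, 122, 325, 185], 0.65)]
bar_lug [([290, 141, 337, 272], 0.61), ([300, 127, 324, 185], 0.5)]
pot [([329, 0, 391, 50], 0.98), ([224, 1, 278, 22], 0.91), ([287, 259, 340, 289], 0.9)]
```

View pics/w1.png

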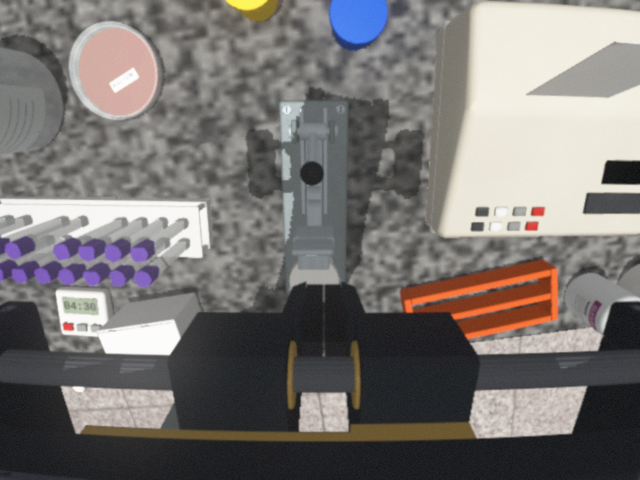

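Run:
```python
from h import *
ct=get_calibration('top');cs=get_calibration('scene');cw=get_calibration('wrist')
for n,a in(('backL',((ct,483,181),(cs,568,223),(cw,474,4))),('frontL',((ct,471,268),(cw,442,236))),('tubeend',((ct,362,254),(cw,150,277),(cs,361,224)))):
    p=tri(*a);d=p[:2]-O;print(n,p.round(3),'clamp',(d@E_).round(3),(d@N_).round(3),[proj(k[0],p).round() for k in a])
p=tri((ct,422,228),(cw,311.5,173));d=p[:2]-O;print('ball',p,d@E_,d@N_)
```

```text
backL [ 0.698 -0.394  0.149] clamp 0.166 -0.121 [array([492., 178.]), array([543., 228.]), array([507.,  -8.])]
frontL [ 0.51  -0.381  0.044] clamp -0.022 -0.13 [array([471., 268.]), array([442., 236.])]
tubeend [ 0.537 -0.127  0.137] clamp -0.024 0.125 [array([363., 253.]), array([152., 276.]), array([358., 224.])]
ball [ 0.59481652 -0.25869221  0.09102337] 0.04801595289901628 0.0010334548318463087
```

Run:
```python
import cv2
s=cv2.imread('pics/scene0.png')[200:380,440:640];cv2.imwrite('pics/pr.png',cv2.resize(s,(800,720),interpolation=2)[:600])
```

```text
(no output)
```

View pics/pr.png

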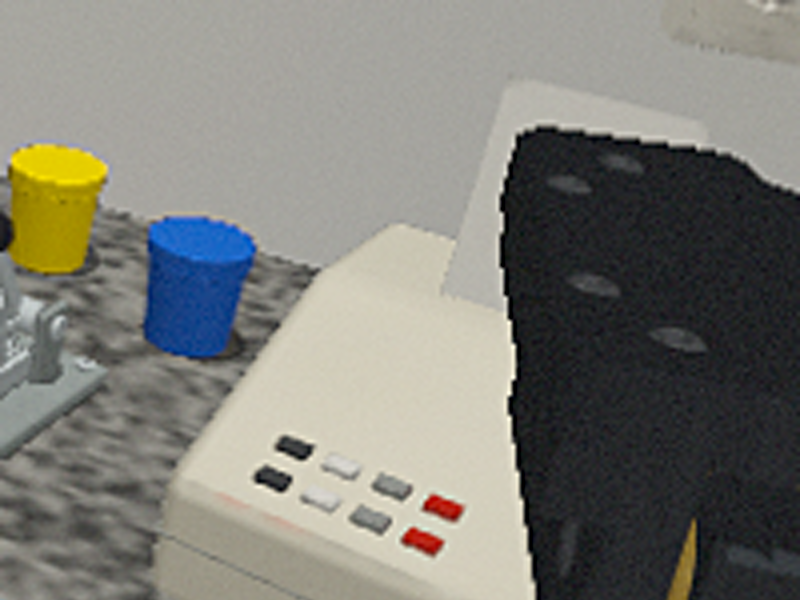

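Predictions agree with the ball, seen at wrist (311,173), to about 2 mm. The printer front is low and clears the gripper body. Lowering into the gap now.

```bash
python3 -m handwheel '[[[-0.004,0.03,-0.008,0,0,0],[-0.004,0.06,-0.008,0,0,0],[-0.004,0.09,-0.008,0,0,0],[-0.004,0.122,-0.008,0,0,0],[-0.004,0.122,-0.008,0,0,0],[-0.004,0.122,-0.008,0,0,0]]]'
python3 -c "
from h import *
go(.091,0.001,.078)"
```

```text
clock: 3.18
tool_pos: [0.558, -0.2545, 0.0783]
eef_rot: [-0.041, -0.706, 0.706, 0.042]
contact_force: [-0.5, 0.3, 1.5]
opening: 0.002
now clamp 0.0109 0.0009 0.0783 shift [-0.0801  0.0002 -0.0003] turn [-0.0001 -0.0011  0.0005] t 3.1833 F [-0.5  0.3  1.5]
```

Push about 12 mm per row, to clamp x 92, then a settle.

```bash
python3 -m handwheel '[[[-0.012,0,0,0,0,0],[-0.024,0,0,0,0,0],[-0.034,0,0,0,0,0],[-0.044,0,0,0,0,0],[-0.054,0,0,0,0,0],[-0.063,0,0,0,0,0],[-0.072,0,0,0,0,0],[-0.081,0,0,0,0,0],[-0.081,0,0,0,0,0],[-0.081,0,0,0,0,0]]]'
python3 -m handwheel '[[[0.03,-0.01,0,0,0,0],[0.05,-0.04,0,0,0,0],[0.08,-0.08,0,0,0,0],[0.12,-0.1,0,0,0,0],[0.13,-0.1,0,0,0,0],[0.13,-0.1,0,0,0,0],[0.13,-0.1,0,0,0,0]]]'
python3 - <<'E'
from h import *
go(-.038,0.001,.084)
a=snapshot('top')[190:310,370:470];c=get_calibration('wrist');b=snapshot('wrist')
save('c2',np.hstack([cv2.resize(a,(400,480),interpolation=2),b[0:320,180:447].repeat(1,0)[:,:].copy() if 0 else cv2.resize(b[0:320,200:440],(360,480))]))
for n,j in(('up',0),('back',1.15)):
    th=j-.5585;q=np.r_[O+(.08+.062*np.sin(th))*E_+.001*N_,.037+.062*np.cos(th)];print(n,proj(c,q).round(),proj(get_calibration('top'),q).round())
E
```

```text
clock: 4.02
tool_pos: [0.6408, -0.2639, 0.081]
eef_rot: [-0.043, -0.705, 0.706, 0.04]
contact_force: [-0.4, -0.0, -0.3]
opening: 0.005
clock: 4.6
tool_pos: [0.5097, -0.2485, 0.1801]
eef_rot: [-0.043, -0.705, 0.706, 0.041]
contact_force: [0.1, 0.3, 0.1]
opening: 0.005
now clamp -0.0377 0.0013 0.1801 shift [0.0005 0.0961 0.0002] turn [-0.0004 -0.001  -0.0007] t 4.6 F [0.1 0.3 0.1]
up [325. 117.] [422. 229.]
back [325.  18.] [425. 198.]
```

View pics/c2.png

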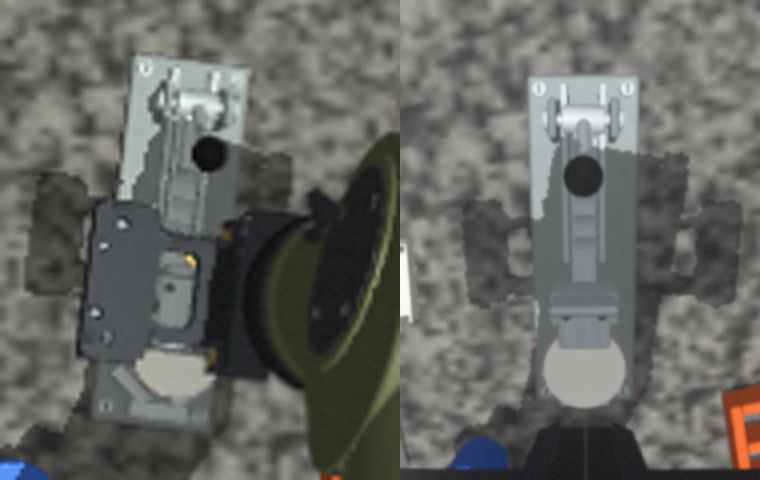

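The ball is back at its start position (top crop (209,153), wrist crop (583,177)), so the push did not hold. I'll repeat it slower and deeper, and look while it is held over.

```bash
python3 -m handwheel '[[[-0.03,0,-0.001,0,0,0],[-0.049,0.02,-0.001,0,0,0],[-0.049,0.06,-0.001,0,0,0],[-0.049,0.09,-0.001,0,0,0],[-0.049,0.108,-0.001,0,0,0],[-0.049,0.108,-0.001,0,0,0],[-0.049,0.108,-0.001,0,0,0]]]'
python3 -m handwheel '[[[-0.008,0,0,0,0,0],[-0.015,0,0,0,0,0],[-0.022,0,0,0,0,0],[-0.029,0,0,0,0,0],[-0.036,0,0,0,0,0],[-0.043,0,0,0,0,0],[-0.043,0,0,0,0,0],[-0.043,0,0,0,0,0]]]'
python3 - <<'E'
from h import *
go(.091,0.002,.072)
b=snapshot('wrist');s=snapshot('scene')[200:350,340:500];save('c3',np.hstack([cv2.resize(b[0:320,200:440],(360,480)),cv2.resize(s,(430,480),interpolation=2)]))
E
```

```text
clock: 5.28
tool_pos: [0.5592, -0.2519, 0.0689]
eef_rot: [0.04, 0.706, -0.706, -0.042]
contact_force: [-0.1, 0.7, 0.6]
opening: 0.004
clock: 5.95
tool_pos: [0.6022, -0.2574, 0.0702]
eef_rot: [-0.041, -0.706, 0.706, 0.041]
contact_force: [0.0, 0.5, -0.0]
opening: 0.003
now clamp 0.0552 0.0032 0.0702 shift [-0.0358 -0.0018  0.0011] turn [-0.     -0.0005 -0.0001] t 5.95 F [ 0.   0.5 -0. ]
```

View pics/c3.png

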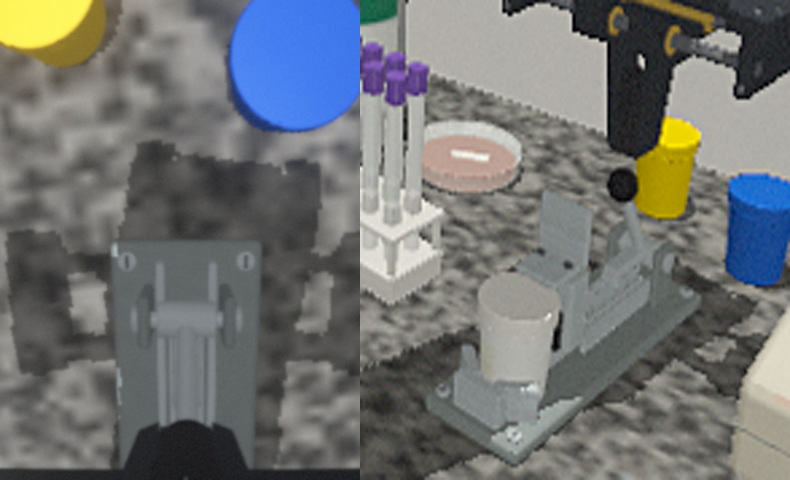

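Run:
```python
from h import *
s=r.get_state();c=get_calibration('scene');print(s['tool_pos'],proj(c,s['tool_pos']))
for z in(.07,.09,.1,.11,.12,.13):print(z,proj(c,[.6022,-.2574,z]).round(1))
ct=get_calibration('wrist');M=R.from_quat(s['eef_rot']).as_matrix();T=np.array(ct['T']);print('cam in tool',M.T@(T[:3,3]-s['tool_pos']),(M.T@T[:3,:3]).round(3))
print(s['q'].round(3))
```

```text
[ 0.60127043 -0.25748291  0.07007949] [438.17809546 266.1017965 ]
0.07 [438.4 265.9]
0.09 [439.7 255.8]
0.1 [440.3 250.7]
0.11 [441.  245.5]
0.12 [441.7 240.3]
0.13 [442.3 235. ]
cam in tool [-0.07703879 -0.18457659 -0.00056843] [[ 0.     0.955  0.298]
 [-0.    -0.298  0.955]
 [ 1.    -0.     0.   ]]
[ 0.383  0.886 -0.092  1.574  0.113  0.687 -1.451]
```

Run:
```python
from h import *
from scipy.optimize import least_squares
ct=get_calibration('top');cs=get_calibration('scene');c=dict(get_calibration('wrist'))
cw=lambda x,y,z:np.r_[O+x*E_+y*N_,z]
P=[(cw(.11,.0365,.01),(282,101.5)),(cw(.11,-.0335,.01),(347.5,101.5)),(tri((ct,422,228),(cs,437.5,258)),(311.5,173)),
(at(ct,336,180.5,.012),(115,71)),(at(ct,283,291.5,.023),(82,312)),(at(ct,354,239.5,.128),(150,251) if 0 else None)]
P=[p for p in P if p[1]]
# wrist camera pose at w1: tool pose then
M=R.from_quat([-0.041,-0.706,0.706,0.042]).as_matrix();tp=np.array([.5536,-.2619,.2005])
s=r.get_state();m=R.from_quat(s['eef_rot']).as_matrix();T=np.array(c['T'])
Rc=m.T@T[:3,:3];t=m.T@(T[:3,3]-s['tool_pos'])
def res(d,full=True):
    X=np.eye(4);X[:3,:3]=R.from_rotvec(d[3:]).as_matrix()@M@Rc;X[:3,3]=tp+M@t+d[:3]
    return np.concatenate([proj(dict(c,T=X),p)-np.array(q) for p,q in P]+[d[3:]*30])
print(res(np.zeros(6)).round(1))
o=least_squares(res,np.zeros(6));print(o.x.round(4),o.fun.round(1))
st=snapshot('top');save('t4',st);print(s['tool_pos'],[proj(ct,np.r_[s['tool_pos'][:2],z]).round(1) for z in(.1,.2)])
a=cv2.resize(st[150:320,340:500],(480,510),interpolation=2);save('c4',a)
```

```text
[-1.8 -1.5  2.7 -1.8  2.1 -0.9  3.3 -0.3 -1.3  4.7  0.   0.   0. ]
[ 0.0111  0.0014  0.0052 -0.0093  0.0285  0.0064] [-3.3 -0.9  0.4 -0.6  0.7  1.3  2.3 -0.7 -0.2  0.8 -0.3  0.9  0.2]
[ 0.60127043 -0.25748291  0.07007949] [array([422.4, 224.7]), array([433.1, 220. ])]
```

View pics/c4.png

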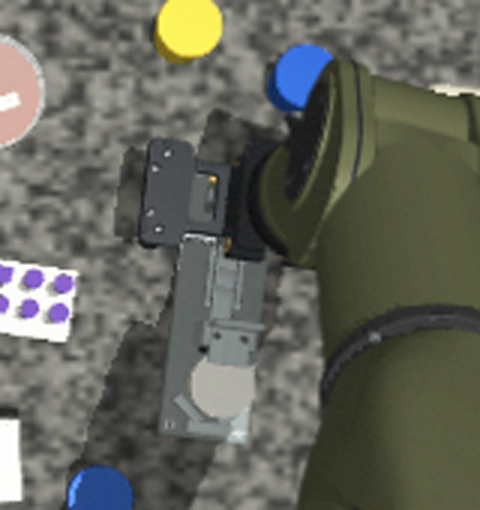

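The finger shows above the ball in the scene view (tip at about v=247, ball at (437,258)), although the TCP reads z 0.07. So the finger seems to end about 30 mm higher than reported. I'll measure this numerically, back in the gap.

```bash
python3 -m handwheel '[[[0.015,-0.015,0,0,0,0],[0.03,-0.01,0,0,0,0],[0.045,0,0,0,0,0],[0.045,0,0,0,0,0],[0.045,0,0,0,0,0]]]'
cat >> h.py <<'E'
def tip():
    s=r.get_state();c=get_calibration('scene');g=snapshot('scene').max(2);p=proj(c,s['tool_pos'])
    print('tcp',s['tool_pos'].round(4),'proj',p.round(1))
    u=int(round(p[0]))
    for v in range(int(p[1])-36,int(p[1])+14,2):print(v,' '.join('%3d'%x for x in g[v,u-16:u+18:2]))
E
python3 - <<'E'
from h import *
tip();c=get_calibration('wrist');print(c['fx'],c['fy'],c['cx'],c['cy'])
s=r.get_state();M=R.from_quat(s['eef_rot']).as_matrix()
for dx in(0,-.009):
  for dy in(0,-.02,-.035):print(dx,dy,proj(c,s['tool_pos']+M@[dx,dy,0]).round(1))
g=snapshot('wrist').max(2);print([int(x) for x in g[240:330:3,323]],[int(x) for x in g[240:330:3,315]])
E
```

```text
clock: 6.52
tool_pos: [0.5563, -0.2523, 0.0701]
eef_rot: [0.041, 0.706, -0.706, -0.042]
contact_force: [0.1, -1.1, 0.2]
opening: 0.005
tcp [ 0.5563 -0.2523  0.0701] proj [423.8 274.7]
238 125 120 132 114  70  45  39  36  35  17  44  43  38  50  40  28  96
240 136 142 150 142 108  37  50  34  40  33  39  36  40  45  39  32 194
242 126 127 143 118  88  42  42  39  42  32  33  42  46  45  47  22 194
244 133  90 107 110  92  37  39  42  42  42  37  43  37  38  37  60 113
246  98  65 104 145 107  40  46  34  37  35  42  44  52  37  39  97 139
248 125 120  93 107  45  32  33  30  41  30  43  28  44  42  44 116 142
250  90  69  91 120  89  47  37  38  41  40  44  38  37  38  37 143 134
252  87 113 134 142 153  33  39  33  33  33  45  43  42  32  42  77  98
254 111 107 119 123 128  79  23  31  35  35  41  43  44  42  25  36  10
256 111 123 150 118  93 127 140 132  46  37  37  45  35  30  14  42  39
258 122 111 120  90 105 106  96 114 138 123 115 123  20  31  34  38  21
260 140 130 130 121 142 143  98  77 126 135 106 124 112  23  28  31  22
262 141 134 135 136 135 130 134 115 123 127 135 101 
[... 670 characters left out ...]
2 130 127 129 128  54  79 134 132 140  64  79 148 120 123 129 132 142
284 129 125 127 128 125 123 144 126 111 117 169 140 137 138 139 143 128
286 129 124 127 126 138 142 125 130 141 115 106 146 137 139 134 120 136
354.2697895806977 354.2697895806977 323.32512918701815 236.35337744146702
0 0 [324.3 269.2]
0 -0.02 [324.4 284.4]
0 -0.035 [324.5 298. ]
-0.009 0 [324.3 254.2]
-0.009 -0.02 [324.4 268. ]
-0.009 -0.035 [324.5 280.5]
[141, 112, 123, 132, 137, 144, 144, 144, 147, 144, 142, 143, 146, 138, 115, 73, 68, 67, 71, 67, 68, 69, 71, 64, 65, 66, 68, 64, 65, 66] [142, 118, 125, 134, 139, 144, 144, 141, 141, 141, 144, 143, 139, 137, 111, 48, 35, 37, 36, 37, 36, 33, 31, 31, 34, 30, 31, 33, 32, 29]
```

Both cameras agree: the finger ends about 37 mm above the reported TCP, with the lateral position right. I'll use tip z = reported + 0.037 and lower with force checks.

```bash
python3 -m handwheel '[[[-0.002,0.015,0.002,0,0,0],[-0.002,0.022,0.002,0,0,0],[-0.002,0.022,0.002,0,0,0]]]'
python3 -m handwheel '[[[0,0.011,0,0,0,0],[0,0.011,0,0,0,0],[0,0.011,0,0,0,0]]]'
python3 -c "
from h import *
go(.092,0.002,.037);tip()"
```

```text
clock: 6.87
tool_pos: [0.558, -0.254, 0.0459]
eef_rot: [0.04, 0.706, -0.706, -0.042]
contact_force: [-0.4, 0.2, -0.3]
opening: 0.004
clock: 7.12
tool_pos: [0.5583, -0.2541, 0.0363]
eef_rot: [0.041, 0.706, -0.706, -0.042]
contact_force: [-0.1, 0.2, 0.2]
opening: 0.007
now clamp 0.0113 0.0014 0.0363 shift [-0.0807 -0.0008 -0.0008] turn [ 0.0001 -0.0005  0.0005] t 7.1167 F [-0.1  0.2  0.2]
tcp [ 0.5583 -0.2541  0.0363] proj [423.3 291.6]
255 134 124 117  98 101  40  41  37  34  38  35  41  41  46  45  40  40
257 142 119 116 109 129  34  44  38  37  39  37  42  42  45  46  38  44
259 107 131 108 117 119  29  45  37  37  39  44  46  46  46  39  51  39
261  98 140 137 132 134  30  43  31  39  33  29  48  44  41  40  39  26
263 121 137 136 133 135 138 133  80  25  38  39  37  43  42  46  50 117
265 126 135 136 134 135 136 140 137 140 127  33  41  37  44  41  77 141
267 128 135 133 135 135 134 133 134 138 152  19  44  40  38  36 106 129
269 135 128 129 132 132 128 136 139 136 153  27  49  39  39  32 110 115
271 136 136 136 132 131 133 134 136 134 148  39  36  47  33  68 103 105
273 138 131 1
[... 438 characters left out ...]
 127 139 146 118 124 145 175 110 134 133 137 135 131
287 140 137 126 126 143 130 121 130 136 104 114 119 141 137 139 131 127
289 144 124 141 139 133 135 149 134 133 108 133 135 134 144 147 132 114
291 157 158 157 136 134 136 141 135 135 132 129 131 132 135 123 126 120
293 156 153 153 153 132 135 142 135 136 128 134 133 125 121 138 128 138
295 156 155 154 156 133 138 135 133 130 128 133 121 132 131 123 133 134
297 153 152 151 160 117 142 136 133 132 129 123 137 130 134 131 134 139
299 164 173 163 158  89 139 133 128 141 125 119 124 131 130 133 137 119
301 172 168 166  95 112 142 134 135 130 129 129 132 135 133 136  93  92
303 171 168 161   9 117 146 138 132 125 134 132 134 136 112  87  99  94
```

Tip is between the lug and the ball and no contact shows. Push slowly.

```bash
python3 -m handwheel '[[[-0.012,0,0,0,0,0],[-0.024,0,0,0,0,0],[-0.031,0,0,0,0,0],[-0.038,0,0,0,0,0],[-0.045,0,0,0,0,0],[-0.052,0,0,0,0,0]]]'
python3 -m handwheel '[[[-0.006,0,0,0,0,0],[-0.012,0,0,0,0,0],[-0.018,0,0,0,0,0],[-0.024,0,0,0,0,0],[-0.029,0,0,0,0,0],[-0.029,0,0,0,0,0],[-0.029,0,0,0,0,0],[-0.029,0,0,0,0,0]]]'
python3 -m handwheel '[[[0.01,0,0,0,0,0],[0.015,-0.03,0,0,0,0],[0.015,-0.07,0,0,0,0],[0.08,-0.1,0,0,0,0],[0.12,-0.1,0,0,0,0],[0.13,-0.1,0,0,0,0],[0.13,-0.1,0,0,0,0]]]'
python3 - <<'E'
from h import *
go(-.040,0.002,.047)
a=snapshot('top')[190:310,370:470];b=snapshot('wrist')
save('c5',np.hstack([cv2.resize(a,(400,480),interpolation=2),cv2.resize(b[0:320,200:440],(360,480))]))
E
```

```text
clock: 7.67
tool_pos: [0.6111, -0.2606, 0.0373]
eef_rot: [-0.041, -0.706, 0.706, 0.041]
contact_force: [-0.7, 0.1, 0.0]
opening: 0.007
clock: 8.33
tool_pos: [0.6392, -0.2638, 0.0372]
eef_rot: [0.041, 0.706, -0.706, -0.041]
contact_force: [-0.9, 0.5, -0.5]
opening: 0.002
clock: 8.92
tool_pos: [0.4993, -0.2482, 0.1377]
eef_rot: [0.038, 0.706, -0.706, -0.047]
contact_force: [-0.5, -0.4, 0.4]
opening: 0.004
now clamp -0.048 0.0005 0.1377 shift [-0.0091  0.0906 -0.0016] turn [-0.     -0.0016  0.0037] t 8.9167 F [-0.5 -0.4  0.4]
```

View pics/c5.png

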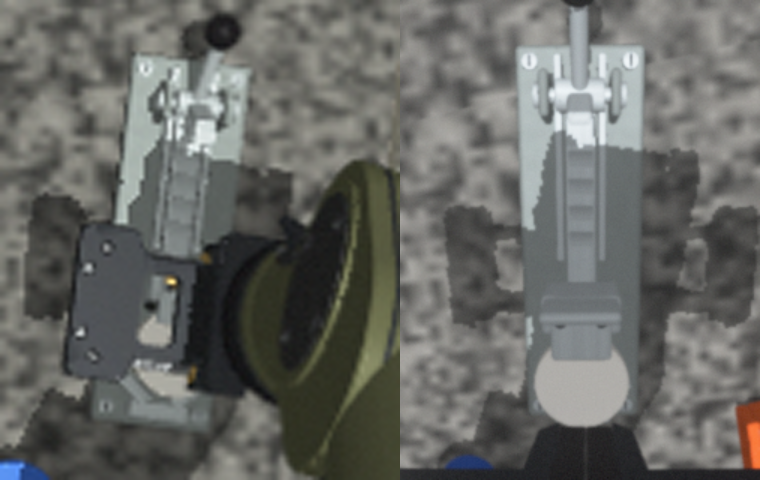

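The lever is tipped back (ball at top (425,198), as predicted for 1.15 rad). Next is the lug: lower in front of it above the lip, then push.

```bash
python3 -m handwheel '[[[0,0.03,-0.002,0,0,0],[0,0.06,-0.002,0,0,0],[0,0.08,-0.002,0,0,0],[0,0.09,-0.002,0,0,0],[0,0.09,-0.002,0,0,0]]]'
python3 -m handwheel '[[[-0.008,0,0,0,0,0],[-0.016,0,0,0,0,0],[-0.023,0,0,0,0,0],[-0.030,0,0,0,0,0],[-0.037,0,0,0,0,0],[-0.043,0,0,0,0,0],[-0.049,0,0,0,0,0],[-0.054,0,0,0,0,0],[-0.058,0,0,0,0,0],[-0.058,0,0,0,0,0]]]'
python3 -c "
from h import *
go(.015,0.002,.047)"
```

```text
clock: 9.43
tool_pos: [0.5106, -0.2461, 0.045]
eef_rot: [0.04, 0.706, -0.706, -0.042]
contact_force: [-0.0, 0.7, -0.7]
opening: 0.004
clock: 10.27
tool_pos: [0.5607, -0.2527, 0.0473]
eef_rot: [0.036, 0.706, -0.705, -0.047]
contact_force: [-18.5, 3.5, 12.7]
opening: 0.008
now clamp 0.0134 0.003 0.0473 shift [-0.0016  0.0003  0.001 ] turn [ 0.0002 -0.0009  0.0048] t 10.2667 F [-18.5   3.5  12.7]
```

18 N at clamp x 13 mm means the bar is at its stop. Back off, rise, open over the pot and check.

```bash
python3 -m handwheel '[[[0.012,0,0,0,0,0],[0.02,-0.02,0,0,0,0],[0.02,-0.06,0,0,0,0],[0.05,-0.09,0,0,0,0],[0.083,-0.09,0,0,0,0],[0.083,-0.09,0,0,0,0],[0.083,-0.09,0,0,0,0]]]' 1
python3 - <<'E'
from h import *
go(-.062,0.002,.06)
c=get_calibration('wrist');b=snapshot('wrist');save('c6',b)
s=r.get_state();M=R.from_quat(s['eef_rot']).as_matrix();print(s['opening'])
for dy in(0,-.02,-.037):print(dy,[proj(c,s['tool_pos']+M@[-.009,dy,z]).round(0).tolist() for z in(-.044,.044)])
for n,p in(('pot',(-.062,0.001,.065)),('potL',(-.062,.0255,.065)),('potR',(-.062,-.0235,.065)),('lugtop',(.024,.001,.104))):print(n,proj(c,np.r_[O+p[0]*E_+p[1]*N_,p[2]]).round(1))
for t in('bar_lug','pot'):print(t,[(np.round(q['bbox']).astype(int).tolist(),round(q['confidence'],2)) for q in boxes_of(t,'wrist')])
E
```

```text
clock: 10.85
tool_pos: [0.4867, -0.2445, 0.1389]
eef_rot: [-0.043, -0.705, 0.706, 0.04]
contact_force: [0.5, 0.2, -0.3]
opening: 0.514
now clamp -0.061 0.0027 0.1389 shift [0.0014 0.0788 0.0006] turn [-0.0004 -0.0008 -0.0014] t 10.85 F [ 0.5  0.2 -0.3]
0.5532664946460089
0 [[245.0, 251.0], [403.0, 251.0]]
-0.02 [[236.0, 265.0], [411.0, 265.0]]
-0.037 [[228.0, 279.0], [420.0, 279.0]]
pot [326.1 233.4]
potL [294.  233.5]
potR [358.3 233.3]
lugtop [326.6 112.8]
bar_lug [([294, 2, 355, 158], 0.96)]
pot [([290, 195, 355, 263], 0.93), ([211, 293, 236, 330], 0.63)]
```

View pics/c6.png

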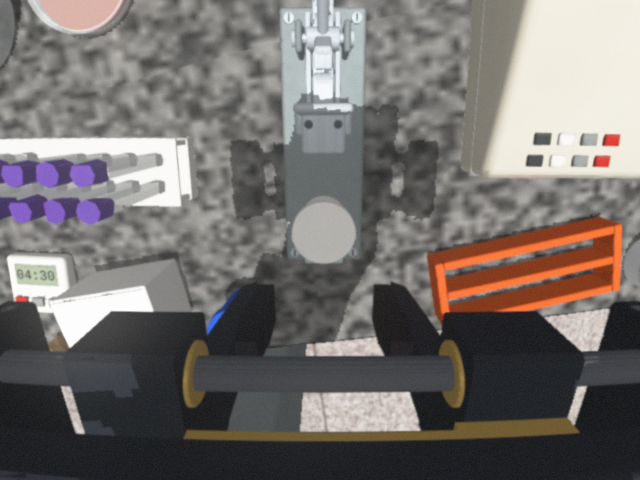

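The bar is back with the jaw clear of the pot, whose lid centre (323,231) lies on the tool's mid-plane. Descend to grip the lid, with the real tip at z about 0.045.

```bash
python3 -m handwheel '[[[0,0,0,0,0,0],[0,0.03,0,0,0,0],[0,0.06,0,0,0,0],[0,0.09,0,0,0,0],[0,0.11,0,0,0,0],[0,0.12,0,0,0,0],[0,0.13,0,0,0,0],[0,0.13,0,0,0,0],[0,0.13,0,0,0,0]]]' 1
python3 -m handwheel '[[[0,0,0,0,0,0],[0,0,0,0,0,0],[0,0,0,0,0,0],[0,0,0,0,0,0],[0,0,0,0,0,0],[0,0,0,0,0,0],[0,0,0,0,0,0],[0,0,0,0,0,0]]]' -1 15
```

```text
clock: 11.75
tool_pos: [0.4863, -0.244, 0.0074]
eef_rot: [-0.042, -0.706, 0.706, 0.041]
contact_force: [-0.5, 0.4, -0.0]
opening: 1.003
clock: 12.42
tool_pos: [0.4857, -0.244, 0.0074]
eef_rot: [-0.041, -0.706, 0.706, 0.041]
contact_force: [-0.3, 0.1, 2.2]
opening: 0.552
```

Gripped (48.6 mm opening, matching the 49 mm lid). Lift straight up.

```bash
python3 -m handwheel '[[[0,-0.01,0,0,0,0],[0,-0.03,0,0,0,0],[0,-0.055,0,0,0,0],[0,-0.085,0,0,0,0],[0,-0.115,0,0,0,0],[0,-0.145,0,0,0,0],[0,-0.17,0,0,0,0],[0,-0.18,0,0,0,0],[0,-0.18,0,0,0,0]]]'
python3 - <<'E'
from h import *
s=r.get_state();c=get_calibration('top');snapshot('top')
for cam in('wrist','scene'):
    b=snapshot(cam);print(cam,[(np.round(q['bbox']).astype(int).tolist(),round(q['confidence'],2)) for q in boxes_of('pot',cam)])
save('c7',np.hstack([cv2.resize(b[130:350,330:530],(400,440),interpolation=2),cv2.resize(snapshot('top')[190:310,370:470],(367,440),interpolation=2)]))
E
```

```text
clock: 13.17
tool_pos: [0.487, -0.2445, 0.1897]
eef_rot: [-0.043, -0.705, 0.707, 0.04]
contact_force: [-0.4, 0.2, -1.3]
opening: 0.549
wrist [([263, 239, 384, 357], 0.96), ([226, 269, 274, 302], 0.62)]
scene [([477, 257, 504, 288], 0.94), ([310, 293, 338, 334], 0.72), ([388, 179, 419, 226], 0.7), ([438, 236, 467, 270], 0.55)]
```

View pics/c7.png

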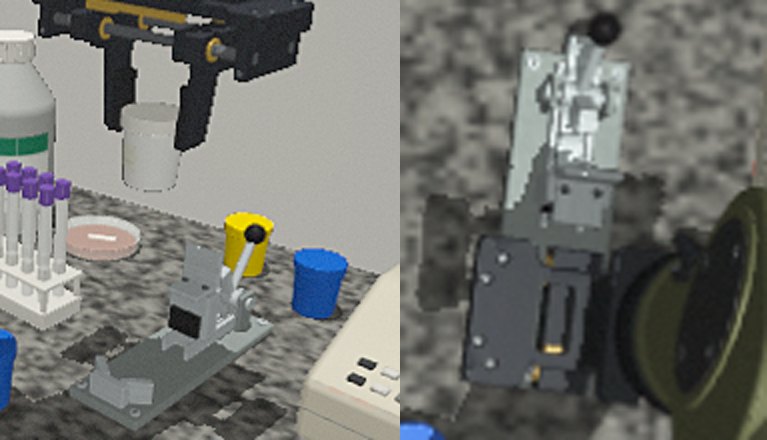

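The pot is held upright, clear of the clamp, with lever and bar back. Carry it to the tray.

```bash
python3 -m handwheel '[[[0,0,-0.015,0,0,0],[0.004,0,-0.04,0,0,0],[0.007,0,-0.07,0,0,0],[0.01,0,-0.1,0,0,0],[0.014,0,-0.13,0,0,0],[0.017,0,-0.16,0,0,0],[0.02,0,-0.19,0,0,0],[0.024,0,-0.22,0,0,0],[0.027,0,-0.25,0,0,0],[0.03,0,-0.28,0,0,0],[0.033,0,-0.305,0,0,0],[0.036,0,-0.33,0,0,0]]]'
python3 -m handwheel '[[[0.003,0,-0.03,0,0,0],[0.006,0,-0.06,0,0,0],[0.01,0,-0.09,0,0,0],[0.013,0,-0.115,0,0,0],[0.015,0,-0.135,0,0,0],[0.015,0,-0.145,0,0,0],[0.015,0,-0.145,0,0,0],[0.015,0,-0.145,0,0,0]]]'
python3 - <<'E'
from h import *
s=r.get_state();M=R.from_quat(s['eef_rot']).as_matrix();print(s['tool_pos'],M.round(3).tolist(),s['opening'],M.T@(np.array([.499,.235,.0125])-s['tool_pos']))
T=M.copy();print('tilt',np.degrees(np.arccos(-M[2,1])))
E
```

```text
clock: 14.47
tool_pos: [0.4876, 0.0897, 0.1862]
eef_rot: [-0.04, -0.706, 0.706, 0.042]
contact_force: [-0.3, -0.6, -1.1]
opening: 0.545
clock: 15.13
tool_pos: [0.4901, 0.2328, 0.1865]
eef_rot: [-0.041, -0.705, 0.707, 0.042]
contact_force: [0.1, -1.0, -0.4]
opening: 0.549
[0.49009633 0.23279003 0.18646677] [[-0.993, -0.001, -0.117], [0.117, -0.002, -0.993], [0.001, -1.0, 0.002]] 0.5487748272828998 [-0.00875587  0.17395182 -0.00356283]
tilt 0.12207327065760132
```

Descend, slowly at the end.

```bash
python3 -m handwheel '[[[-0.004,0.03,-0.002,0,0,0],[-0.008,0.06,-0.003,0,0,0],[-0.008,0.09,-0.003,0,0,0],[-0.008,0.12,-0.003,0,0,0],[-0.008,0.14,-0.003,0,0,0],[-0.008,0.155,-0.003,0,0,0],[-0.008,0.163,-0.003,0,0,0],[-0.008,0.168,-0.003,0,0,0],[-0.008,0.168,-0.003,0,0,0],[-0.008,0.168,-0.003,0,0,0]]]'
python3 -c "
from h import *
s=r.get_state();print(s['tool_pos'],s['contact_force'])"
```

```text
clock: 15.97
tool_pos: [0.4993, 0.2354, 0.0198]
eef_rot: [0.042, 0.706, -0.706, -0.041]
contact_force: [-0.7, 0.2, -0.2]
opening: 0.549
[0.4992808  0.23536285 0.0198227 ] [-0.65296026  0.16741933 -0.1721854 ]
```

```bash
python3 -m handwheel '[[[0,0.003,0,0,0,0],[0,0.006,0,0,0,0],[0,0.008,0,0,0,0],[0,0.008,0,0,0,0],[0,0.008,0,0,0,0]]]'
python3 -m handwheel '[[[0,0,0,0,0,0],[0,0,0,0,0,0],[0,0,0,0,0,0],[0,0,0,0,0,0],[0,0,0,0,0,0],[0,0,0,0,0,0],[0,0,0,0,0,0]]]' 1
python3 -m handwheel '[[[0,-0.01,0,0,0,0],[0,-0.03,0,0,0,0],[0,-0.06,0,0,0,0],[0,-0.09,0,0,0,0],[0,-0.12,0,0,0,0],[0.03,-0.15,0,0,0,0],[0.06,-0.15,0,0,0,0],[0.06,-0.15,0,0,0,0],[0.06,-0.15,0,0,0,0]]]'
python3 - <<'E'
from h import *
b=snapshot('scene');t=snapshot('top')
w=snapshot('wrist')
for cam in('scene','top','wrist'):print(cam,[(np.round(q['bbox']).astype(int).tolist(),round(q['confidence'],2)) for q in boxes_of('pot',cam)])
save('c8',np.hstack([b[180:420,100:480],t[150:390,120:460]]))
E
```

```text
clock: 16.38
tool_pos: [0.499, 0.236, 0.0114]
eef_rot: [0.042, 0.706, -0.706, -0.041]
contact_force: [0.6, -0.3, 0.8]
opening: 0.547
clock: 16.97
tool_pos: [0.4986, 0.2359, 0.0112]
eef_rot: [-0.041, -0.706, 0.706, 0.041]
contact_force: [1.0, -0.4, 0.5]
opening: 0.998
clock: 17.72
tool_pos: [0.4377, 0.2434, 0.1624]
eef_rot: [0.041, 0.706, -0.706, -0.04]
contact_force: [0.5, 0.1, 0.1]
opening: 1.0
scene [([441, 234, 469, 268], 0.91), ([200, 215, 223, 248], 0.81)]
top [([186, 258, 211, 283], 0.9), ([391, 151, 412, 174], 0.89), ([360, 306, 384, 327], 0.88)]
wrist [([292, 118, 357, 186], 0.86)]
```

View pics/c8.png

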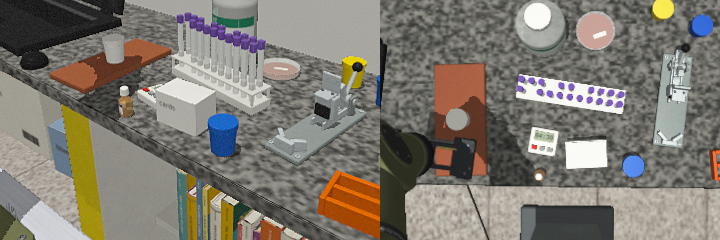

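The pot stands upright near the tray centre (top (198,270)). The lever is back, the bar is back, the bystanders are in place and the gripper is clear.

```bash
python3 -c "
from h import *
print(at(get_calibration('top'),198.5,270.5,.069)); print(job.finish_job())"
```

```text
[0.49629279 0.22836132 0.069     ]
the job is handed in; nothing more can be done
None
```

I freed the white specimen pot from the clamp and stood it on the brown tray. The job went in at about 18 s of the 61 s allowed; no verdict is reported.

- **Pawl:** my first push missed. The shut fingers end about 37 mm above the reported TCP, which the scene and wrist views both showed. I corrected for that and the second push tipped the lever back. The ball then lay where full tip-back should put it, at pixel (425,198) in the top view.
- **Bar:** I pushed the lug until the force rose to about 18 N. That came within 2 mm of where I expected the stop, and the wrist view then showed the jaw clear of the pot.
- **Pot:** I gripped it by the lid (48.6 mm opening against a 49 mm lid), lifted it straight up, carried it over and set it down.

**Last checks:**
- The pot looks upright at about (0.496, 0.228), roughly 10 mm from the tray centre.
- The lever and bar are still back.
- The card box, timer and vial look unmoved. I judged that by eye from the pictures and did not measure it.
- The gripper is open and clear of everything.

**Disagreements:** besides the 37 mm finger-length difference, some wrist-camera predictions were off by up to 5 pixels. Neither affected the result.

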